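# Shut the draught shield and tare the balance

## Robot

A 6-joint arm with a two-finger parallel gripper is mounted at the origin on a cart in front of the work surface, level with it; the furniture and walls round the work are solid. World frame = base frame: x ahead of the robot, y to its left, z up, the work surface at z = 0. Lengths are in m, angles in rad, forces in N, time in s.
With the tool pointing down it reaches from about 0.225 to 0.875 m from the base axis. Payload 3.4 kg.
Tool frame: the origin (TCP) lies at the very end of the fingers, on their centre line; the grasp point (between the pads) lies 19 mm behind it; z points along the fingers, y is the direction in which the jaws open and shut (so a half turn about z gives the same grasp; the last joint's range is limited). The gripper opens to 85 mm and grips with 20 to 120 N. Pads are 22 mm wide; open, the fingers measure 114 mm over their backs; the gripper's body (76 mm by 85 mm) begins 54 mm behind the grasp point. The pads swing forward as they close: fully open they stand 13 mm farther back than shut.
Start: joints at [1.022, 0.276, 1.505, -0, 1.361, -0.121], TCP at [0.239, 0.523, 0.197] pointing down, gripper open.
Joint ranges: [-2.89, 2.89], [-0.75, 2.08], [0.22, 2.7], [-1.18, 4.32], [0.11, 2.71], [-2.7, 2.7]. Speed limits (rad/s): [2.57, 2.57, 3.14, 3.14, 3.14, 3.14].

## Interface

Orientations are given as a unit quaternion [w, x, y, z].
In Python, from rig import telemetry, optics, order gives the robot as it stands.
- The arm moves only by the shell command python3 -m creep 'ROWS' [FORCE]. ROWS is a JSON object of lists of equal length, an entry for each row: "slide": the shift along the world's x, y, z normalised to -1 to 1, where 1 is 0.15 m, a list of three; "twist": the turn, a rotation vector about the world's x, y, z normalised to -1 to 1, where 1 is 360 degrees, a list of three; "fingers": the gripper's target within -1 to 1 (fully open at 1, half-way at 0, shut at -1). A call has 1 to 20 rows; each row is the pose to reach, as a shift and turn from the pose commanded when the call began, turning the shorter way round; what a row does not reach only later rows make up. A row lasts 1/10 s, in which the tool goes at most 50 mm and 8.59 degrees, less where a joint would pass 70% of its speed; a pose out of reach is approached as far as the arm can. A call with a number of a shift or a turn outside -1 to 1 is refused whole. A call with a gripper value outside its range is refused whole. The fingers move at their own pace and stop on an object; FORCE is the grip in N (left out, the last holds). Time passes only in rows, so rows that repeat a pose let the fingers close. It gives the time, the measured TCP pose, the force and the opening at its end, in the units of the state.
- telemetry.get_state(): the state, without advancing time (a new reading comes with each control period).
- optics.get_image(name): name is "side" or "top" or "wrist"; returns a dict with "img" (384x512x3 uint8, blue, green, red), "depth" (384x512 float32, m along the optical axis (not along the pixel's ray), 0 where there is no reading), "fovy" (degrees; the focal length in pixels is half the picture's height over the tangent of half this angle, whatever the lens; pixels are square), "cx", "cy" (the principal point, pixels), "dist" ([k1, k2, p1, p2, k3] as OpenCV has them; the pictures are not rectified), "world_from_camera" (4x4, takes a point from camera to world coordinates). Camera axes: x right, y down, z forward; pixel columns grow to the right and rows downward; lengths in m; the calibration is good to about 2 mm. A picture is of the moment at which its call begins.
- order.sign_off(): hands the job in, once; it reports no verdict.
The state is a dict: "clock": time; "qpos": joint angles; "qd": joint speeds; "effort": joint torques, N m; "position": TCP position; "ee_rot": TCP orientation; "contact_force": force on the tool from outside, world axes, zero at the start; "moment": the same for the moment, N m; "width": finger opening in m.
Only numpy, scipy, OpenCV 4.12 (cv2) and the standard library are available. Lean on these libraries where they do the work, as an engineer would, in place of code of your own. Each camera call takes 0.05 s, during which the arm holds its last target.

## Task

The empty weighing dish stands on the balance, ready for the first sherd sample. With the fingertips, gently push the tab of the glass draught shield's roof pane until the pane is fully shut, and only then press the wide tare key lightly right down and let it come up again. Leave the three small keys, the dish and the sherd samples alone, pinch and lift nothing, and withdraw the hand.

Things in the scene. Friction and masses are not known exactly. Their poses are not given: they have to be found in the camera images.
- balance: Light-grey precision balance fixed on the desk, 270 x 200 mm. Origin: on the desk under its middle; own x points to its back, y to its left, z up; the keypad end looks to -x (to the robot, up to 20 degrees askew). Front, x -132 to -32 mm: dark keypad sloping 9 degrees, 34 mm high in front, 50 mm behind. Rear, x -24 to 126 mm: glass draught shield, 170 mm wide, 155 mm high, 80 mm behind the keys.
- roof_pane (a joint): How far the clear roof pane of the draught shield (146 x 162 mm, upper face 154 mm above the desk, grey edges) is slid open, in m: 0 fully shut, 0.095 open. It opens along the balance's +x (backwards) and shuts when its tab is pushed to -x. It stays where it is left (1 N friction) and meets a firm stop at 0.
- roof_tab (a point): Middle of the top edge of the upright grey tab near the roof pane's front edge, 178 mm above the desk. The tab is 8 mm thick along x, 64 mm wide along y and rises 24 mm above the pane, on a foot 20 mm deep and 3 mm thick; it moves with the pane. Behind it the pane is flat and clear for 120 mm.
- tare_key (a joint): How far the tare key is pressed, in m: 0 is up, 0.004 fully down. It moves square to the sloping keypad (straight down will do); a spring pushes it up: about 0.7 N to start, 4 N fully down, then a firm stop.
- tare_key_top (a point): Middle of the top of the tare key, the wide one (34 mm along y, 16 mm along x, 6 mm proud) at the right-hand end of the row of four light-grey keys in front of the greenish blank display; the three small keys to its left are 14 mm wide, the nearest begins 32 mm from it. Top about 44 mm above the desk.
- key_left (a joint): How far the leftmost small key is pressed, in m (0 up, 0.004 down). Leave alone.
- key_second (a joint): How far the second small key from the left is pressed, in m (0 up, 0.004 down). Leave alone.
- key_third (a joint): How far the third small key from the left, the one next to the tare key, is pressed, in m (0 up, 0.004 down). Leave alone.
- dish: Empty round weighing dish of bare metal, 72 mm across, 18 mm high, loose on the round steel pan inside the draught shield; origin in the middle of its underside, 61 mm above the desk. Leave alone.
- sample_oblong: Oblong pottery sherd, 63 x 33 x 11 mm, loose on the desk beside the balance; origin in the middle of its underside. Leave alone.
- sample_broad: Broad pottery sherd, 62 x 49 x 15 mm, loose on the desk beside the balance; origin in the middle of its underside. Leave alone.
- sample_small: Small pottery sherd, 56 x 37 x 12 mm, loose on the desk beside the balance; origin in the middle of its underside. Leave alone.

How it is judged:
By the outcome, as a careful person would: the job done as asked, in the order asked, and still so for the second after the job is handed in, with the robot touching nothing.
It also fails if it takes over 35 s, if anything falls off the work surface, if the arm or the gripper's body presses on something with over 40 N, if the wrist force passes 120 N, or if a joint passes its speed limit or range.

## Working session

There is one attempt and no reset: what is moved stays moved. The work goes in short steps, Python scripts to look and compute and a shell command to move; the robot and the scene stay as the last step left them, time stands still between calls to the robot, and variables do not carry over. Pictures are saved under pics/ and viewed, and the job is handed in when it is done.

```bash
mkdir -p pics; ls
cat > h.py <<'E'
import numpy as np,cv2
from rig import telemetry,optics
def cam(n):
    d=optics.get_image(n); f=d["img"].shape[0]/2/np.tan(np.radians(d["fovy"])/2)
    d["K"]=np.array([[f,0,d["cx"]],[0,f,d["cy"]],[0,0,1]]); d["D"]=np.array(d["dist"],float); d["T"]=np.array(d["world_from_camera"]); return d
def ray(d,uv):
    p=cv2.undistortPoints(np.array(uv,float).reshape(-1,1,2),d["K"],d["D"]).reshape(-1,2)
    return np.c_[p,np.ones(len(p))]@d["T"][:3,:3].T, d["T"][:3,3]
def plane(d,uv,z):
    r,o=ray(d,uv); return o+r*((z-o[2])/r[:,2])[:,None]
def dep(d,uv):
    r,o=ray(d,uv); return np.array([o+a*d["depth"][int(v),int(u)] for a,(u,v) in zip(r,uv)])
def proj(d,P):
    Ti=np.linalg.inv(d["T"]); return cv2.projectPoints(np.array(P,float).reshape(-1,3),cv2.Rodrigues(Ti[:3,:3])[0],Ti[:3,3],d["K"],d["D"])[0].reshape(-1,2)
E
python3 - <<'E'
from h import *
import pickle
for n in("side","top","wrist"):
    d=cam(n); cv2.imwrite(f"pics/{n}0.png",cv2.resize(d["img"],(800,600)) if 0 else d["img"]); pickle.dump(d,open(n+"0.pkl","wb"))
    print(n,d["fovy"],d["T"].round(3).tolist())
print(telemetry.get_state())
E
```

```text
pics
side 47.115958776428585 [[0.912, -0.227, 0.342, 0.125], [-0.41, -0.543, 0.733, -0.793], [0.02, -0.808, -0.588, 0.8], [0.0, 0.0, 0.0, 1.0]]
top 51.11368609203194 [[-0.006, -0.997, 0.072, 0.464], [-1.0, 0.007, 0.009, 0.072], [-0.009, -0.072, -0.997, 0.966], [0.0, 0.0, 0.0, 1.0]]
wrist 62.97852788959635 [[0.414, 0.879, 0.236, 0.178], [0.91, -0.4, -0.109, 0.55], [-0.002, 0.26, -0.966, 0.372], [0.0, 0.0, 0.0, 1.0]]
{'clock': 0.15, 'qpos': array([ 1.02195384e+00,  2.76428698e-01,  1.50581044e+00,  1.04072745e-05,
        1.36067815e+00, -1.21050154e-01]), 'qd': array([ 0.00153964, -0.00311635, -0.0049293 ,  0.00057443,  0.00114389,
       -0.00092518]), 'effort': array([-2.35180477e-05, -4.17141581e+01, -2.46031737e+01, -2.68599970e-04,
        7.48670456e-03,  1.67477147e-06]), 'position': array([0.23835469, 0.52281255, 0.19646315]), 'ee_rot': array([-2.22520934e-04,  2.12269898e-01,  9.77210853e-01, -6.23836312e-04]), 'contact_force': array([ 0.58917879,  0.70905121, -0.58812443]), 'moment': array([0.01863752, 0.01656881, 0.04412384]), 'width': 0.08518206845986769}
```

View pics/side0.png

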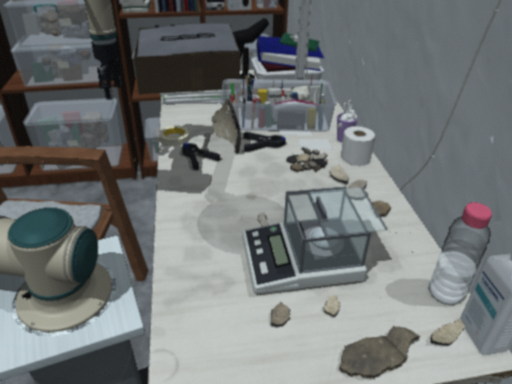

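View pics/top0.png

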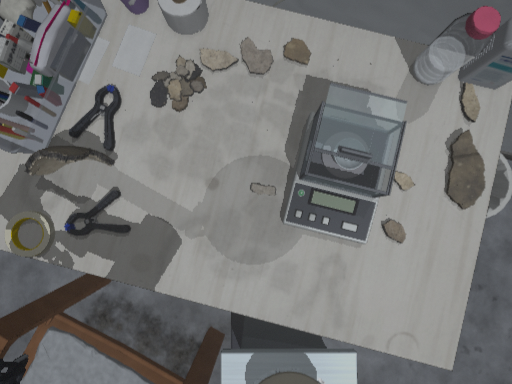

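View pics/wrist0.png

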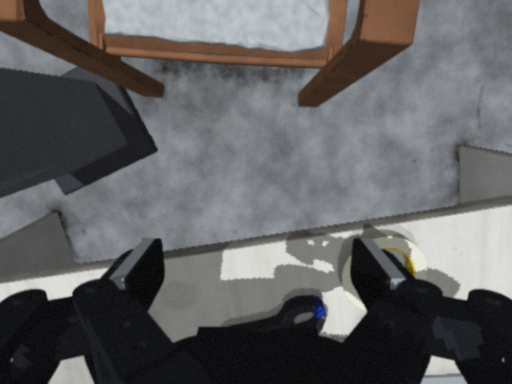

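The side view shows the balance around (310,240). In the top view it lies around (345,165), with the tare key near (349,227) and the tab near (352,151). I'll zoom in on both.

Run:
```python
import pickle,cv2
for n,(x,y,w,h) in dict(top=(275,75,145,175),side=(235,175,160,125)).items():
    d=pickle.load(open(n+"0.pkl","rb")); s=min(800//w,600//h); s=min(800/w,600/h)
    s=int(s); cv2.imwrite(f"pics/{n}0z.png",cv2.resize(d["img"][y:y+h,x:x+w],None,fx=s,fy=s,interpolation=cv2.INTER_CUBIC)); print(n,s)
```

```text
top 3
side 4
```

View pics/top0z.png

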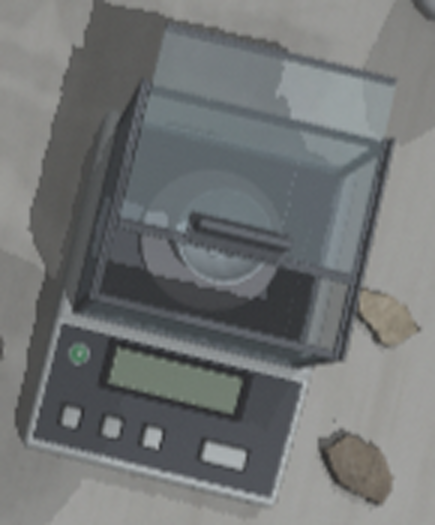

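View pics/side0z.png

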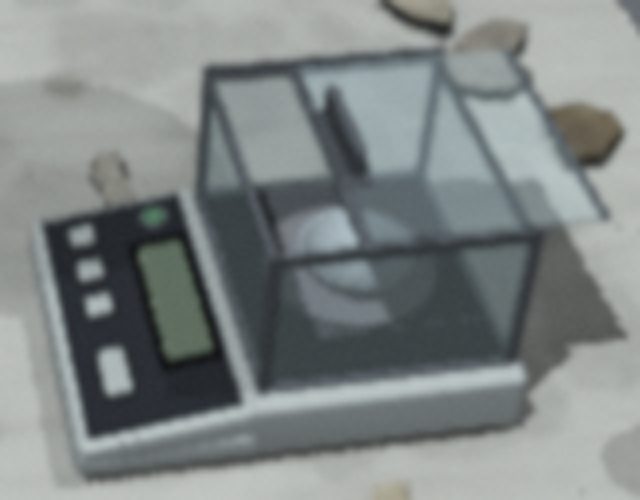

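Run:
```python
from h import *
import pickle
d=pickle.load(open("top0.pkl","rb")); e=pickle.load(open("side0.pkl","rb"))
z=lambda x,y,s,ox,oy:((x+.5)/s-.5+ox,(y+.5)/s-.5+oy)
for nm,dd,s,ox,oy,roi in(("top",d,3,275,75,(290,205,75,30)),("side",e,4,235,175,(249,228,24,48))):
    g=dd["img"].min(2); x,y,w,h=roi
    m=np.zeros_like(g);m[y:y+h,x:x+w]=(g[y:y+h,x:x+w]>135)*255
    n,l,st,c=cv2.connectedComponentsWithStats(m)
    for k in range(1,n):
        if st[k,4]>8: print(nm,st[k],c[k].round(1),plane(dd,[c[k]],.044).round(4),dep(dd,[c[k]]).round(4))
T=[z(193,218,3,275,75),z(240,228,3,275,75),z(287,240,3,275,75)]
print("tabtop",plane(d,T,.178).round(4),dep(d,T).round(4))
S=[z(332,90,4,235,175),z(346,132,4,235,175),z(362,172,4,235,175)]
print("side tab",plane(e,S,.178).round(4),dep(e,S).round(4))
P=[z(148,85,3,275,75),z(388,143,3,275,75)]  # glass back corners, top
print("roof rear", plane(d,P,.155).round(4))
P=[z(78,305,3,275,75),z(342,360,3,275,75)]
print("shield front base/top?", plane(d,P,.155).round(4),dep(d,P).round(4))
P=[z(166,30,3,275,75),z(395,80,3,275,75)]
print("pane rear",plane(d,P,.154).round(4))
P=[z(122,220,3,275,75),z(352,277,3,275,75)]
print("pane front",plane(d,P,.154).round(4))
```

```text
top [296 211   5   6  21] [298.2 213.7] [[ 0.4712 -0.0218  0.044 ]] [[ 0.4712 -0.0217  0.0446]]
top [310 215   5   6  23] [312.  217.2] [[ 0.463  -0.0531  0.044 ]] [[ 0.463  -0.0528  0.0465]]
top [323 218   6   7  31] [325.5 220.7] [[ 0.4549 -0.084   0.044 ]] [[ 0.4549 -0.0834  0.0474]]
top [290 223  49  12  93] [314.5 229.2] [[ 0.4358 -0.0585  0.044 ]] [[ 0.4355 -0.0597  0.0356]]
top [343 223  14   8  79] [349.4 226.5] [[ 0.4415 -0.1381  0.044 ]] [[ 0.4414 -0.1384  0.0426]]
top [300 232   7   3  10] [303.5 233.5] [[ 0.4261 -0.0333  0.044 ]] [[ 0.4242 -0.0385 -0.002 ]]
side [255 241   5   3  12] [256.8 242.1] [[ 0.4641 -0.0538  0.044 ]] [[ 0.4657 -0.0503  0.0404]]
side [257 249   6   4  19] [259.3 250.7] [[ 0.4572 -0.0843  0.044 ]] [[ 0.4566 -0.0857  0.0455]]
side [249 251   6  25  64] [250.7 265.5] [[ 0.4182 -0.1218  0.044 ]] [[ 0.4228 -0.1113  0.0321]]
side [260 263   7  10  56] [263.1 267.5] [[ 0.4424 -0.1393  0.044 ]] [[ 0.442  -0.1401  0.0449]]
tabtop [[ 0.6007 -0.0906  0.178 ]
 [ 0.5938 -0.1214  0.178 ]
 [ 0.5856 -0.152   0.178 ]] [[ 0.604  -0.0946  0.1588]
 [ 0.5941 -0.1219  0.1759]
 [ 0.5856 -0.1521  0.1777]]
side tab [[ 0.5981 -0.0995  0.178 ]
 [ 0.5854 -0.1373  0.178 ]
 [ 0.5754 -0.1717  0.178 ]] [[ 0.5973 -0.1008  0.1791]
 [ 0.5853 -0.1375  0.1782]
 [ 0.5846 -0.1589  0.1652]]
roof rear [[ 0.6968 -0.0666  0.155 ]
 [ 0.6552 -0.2289  0.155 ]]
shield front base/top? [[ 0.5459 -0.0166  0.155 ]
 [ 0.5075 -0.1932  0.155 ]] [[ 0.5563 -0.0278  0.0522]
 [ 0.5077 -0.1942  0.1521]]
pane rear [[ 0.7355 -0.0799  0.154 ]
 [ 0.6991 -0.2355  0.154 ]]
pane front [[ 0.6038 -0.0474  0.154 ]
 [ 0.5637 -0.202   0.154 ]]
```

The small keys and the tare key line up, which puts the balance's yaw at about -14.3°. The tab line gives -13.8°. The third key is 56 mm from the tare key, matching the sizes given. The tab's middle is near (0.592, -0.122), and its depth confirms a height of 0.178. Next I'll shut the fingers and travel high.

```bash
python3 -m creep '{"slide":[[0,0,0.27],[0.1,-0.2,0.53],[0.25,-0.5,0.53],[0.4,-0.7,0.53],[0.52,-0.87,0.53]],"twist":[[0,0,0],[0,0,0.01],[0,0,0.02],[0,0,0.029],[0,0,0.029]],"fingers":[-1,-1,-1,-1,-1]}' 20
python3 -m creep '{"slide":[[0.13,-0.22,0],[0.26,-0.44,0],[0.39,-0.66,0],[0.52,-0.87,0]],"twist":[[0,0,0],[0,0,0],[0,0,0],[0,0,0]],"fingers":[-1,-1,-1,-1]}'
python3 -m creep '{"slide":[[0.13,-0.22,0],[0.26,-0.44,0],[0.39,-0.66,0],[0.52,-0.87,0]],"twist":[[0,0,0],[0,0,0],[0,0,0],[0,0,0]],"fingers":[-1,-1,-1,-1]}'
python3 -m creep '{"slide":[[0.13,-0.22,0],[0.26,-0.44,0],[0.39,-0.66,0],[0.52,-0.87,0],[0.52,-0.87,0]],"twist":[[0,0,0],[0,0,0],[0,0,0],[0,0,0],[0,0,0]],"fingers":[-1,-1,-1,-1,-1]}'
```

```text
clock: 0.65
position: [0.3173, 0.3909, 0.2769]
ee_rot: [0.0, 0.122, 0.993, 0.0]
contact_force: [-0.1, 0.3, 0.3]
width: 0.0125
clock: 1.05
position: [0.3949, 0.2606, 0.2765]
ee_rot: [-0.0, 0.122, 0.992, -0.0]
contact_force: [0.8, 0.7, 0.1]
width: 0.0005
clock: 1.45
position: [0.4729, 0.1301, 0.2764]
ee_rot: [-0.0, 0.123, 0.992, 0.0]
contact_force: [0.6, -0.2, -0.1]
width: 0.0002
clock: 1.95
position: [0.5527, -0.0028, 0.2755]
ee_rot: [0.0, 0.125, 0.992, -0.001]
contact_force: [-0.2, 1.4, 0.1]
width: -0.0001
```

```bash
python3 -m creep '{"slide":[[0.13,-0.22,0],[0.26,-0.44,0],[0.39,-0.66,0],[0.51,-0.85,0],[0.51,-0.85,-0.2],[0.51,-0.85,-0.4],[0.51,-0.85,-0.4]],"twist":[[0,0,0],[0,0,0],[0,0,0],[0,0,0],[0,0,0],[0,0,0],[0,0,0]],"fingers":[-1,-1,-1,-1,-1,-1,-1]}'
python3 - <<'E'
from h import *
d=cam("side");cv2.imwrite("pics/side1.png",cv2.resize(d["img"][120:300,230:400],None,fx=3.3,fy=3.3,interpolation=2))
d=cam("wrist");cv2.imwrite("pics/wrist1.png",d["img"])
E
```

```text
clock: 2.65
position: [0.6238, -0.1248, 0.2117]
ee_rot: [-0.005, 0.123, 0.992, 0.001]
contact_force: [-0.2, 0.9, 0.4]
width: -0.0001
```

View pics/side1.png

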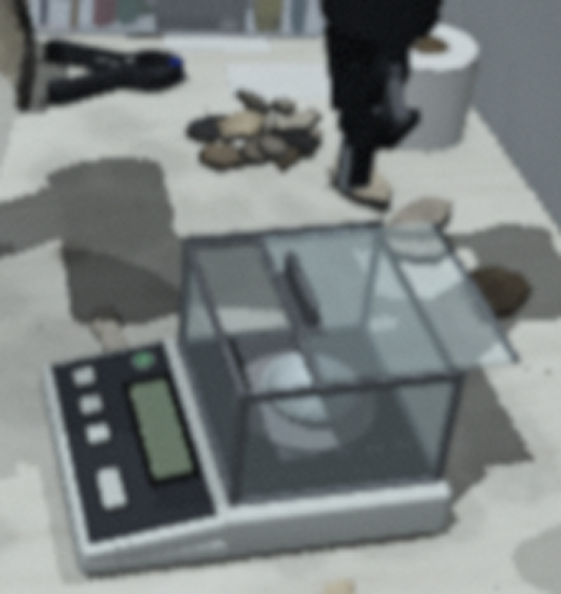

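View pics/wrist1.png

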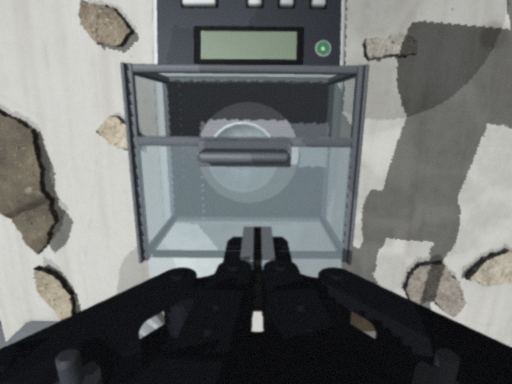

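Run:
```python
from h import *
s=telemetry.get_state();print(s["position"],s["qpos"].round(3))
d=cam("side");print((proj(d,[s["position"]])-[230,120])*3.3)
d=cam("wrist");print(proj(d,[s["position"]]),d["T"].round(3))
t=[[198,152],[245,152],[291,151],[140,140],[352,143]]
print(plane(d,t[:3],.178),plane(d,t[3:],.154)); print(dep(d,t[:3]))
```

```text
[ 0.62674776 -0.12555463  0.21662446] [-0.307  0.365  1.324  0.     1.454 -1.633]
[[349.2510999  221.26121044]]
[[258.0339295  219.59259055]] [[ 0.242  0.937  0.254  0.563]
 [ 0.97  -0.233 -0.063 -0.11 ]
 [-0.     0.261 -0.965  0.394]
 [ 0.     0.     0.     1.   ]]
[[ 0.58259104 -0.15718028  0.178     ]
 [ 0.5904667  -0.12569085  0.178     ]
 [ 0.59745867 -0.09474604  0.178     ]] [[ 0.56518948 -0.20276404  0.154     ]
 [ 0.60654176 -0.04648359  0.154     ]]
[[ 0.5849296  -0.16272637  0.1525506 ]
 [ 0.59068568 -0.1258134   0.17629483]
 [ 0.6014659  -0.09296087  0.15308706]]
```

The tip is about 36 mm behind the tab. From the wrist view, the tab's middle is (0.590, -0.126) and its width is 64 mm, which agrees with the top view. I'll lower the tip and start pushing.

```bash
python3 -m creep '{"slide":[[-0.01,-0.03,-0.12],[-0.01,-0.03,-0.24],[-0.01,-0.03,-0.34],[-0.01,-0.03,-0.34],[-0.01,-0.03,-0.34]],"twist":[[0,0,0],[0,0,0],[0,0,0],[0,0,0],[0,0,0]],"fingers":[-1,-1,-1,-1,-1]}'
python3 -m creep '{"slide":[[-0.03,0.008,0],[-0.06,0.016,0],[-0.08,0.02,0],[-0.1,0.025,0],[-0.12,0.03,0],[-0.14,0.035,0],[-0.16,0.04,0],[-0.16,0.04,0]],"twist":[[0,0,0],[0,0,0],[0,0,0],[0,0,0],[0,0,0],[0,0,0],[0,0,0],[0,0,0]],"fingers":[-1,-1,-1,-1,-1,-1,-1,-1]}'
python3 - <<'E'
from h import *
d=cam("side");cv2.imwrite("pics/side2.png",cv2.resize(d["img"][120:300,230:400],None,fx=3.3,fy=3.3,interpolation=2))
s=telemetry.get_state();print(s["position"],s["contact_force"])
E
```

```text
clock: 3.35
position: [0.6265, -0.1308, 0.1673]
ee_rot: [0.001, 0.122, 0.992, -0.0]
contact_force: [-0.2, 0.6, 0.5]
width: -0.0003
clock: 4.15
position: [0.6011, -0.1247, 0.1656]
ee_rot: [-0.0, 0.122, 0.992, 0.0]
contact_force: [0.5, -0.1, -0.5]
width: -0.0003
[ 0.60143063 -0.12474926  0.16563748] [-0.44018945  0.29410278 -0.38082426]
```

View pics/side2.png

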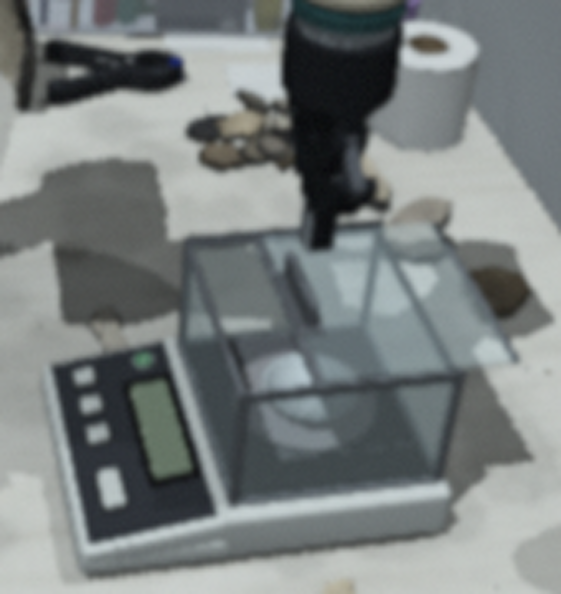

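Run:
```python
from h import *
s=telemetry.get_state();p=s["position"];print(p,s["contact_force"])
d=cam("side");print((proj(d,[p,p+[-.0027,-.0107,0],[.5902,-.126,.178],[.5826,-.1572,.178],[.598,-.095,.178]])-[230,120])*3.3)
for u in ([320,245],[325,243],[290,257],[315,318]):
    q=[np.array(u)/3.3+[230,120]]; print(u,plane(d,q,p[2]),plane(d,q,.178),dep(d,q))
d=cam("wrist");cv2.imwrite("pics/wrist2.png",d["img"]);print(proj(d,[p]))
d=cam("top");cv2.imwrite("pics/top2.png",cv2.resize(d["img"][75:250,275:420],None,fx=3.4,fy=3.4,interpolation=2));print((proj(d,[p])-[275,75])*3.4)
```

```text
[ 0.60143063 -0.12474926  0.16563748] [-0.44018945  0.29410278 -0.38082426]
[[309.47823932 287.22396485]
 [314.00360434 296.89719049]
 [298.40736652 278.24277906]
 [312.04978629 306.94291802]
 [285.79957749 251.02413457]]
[320, 245] [[ 0.6344543  -0.08447564  0.16563748]] [[ 0.62453487 -0.09828593  0.178     ]] [[ 0.59668148 -0.13706473  0.21271351]]
[325, 243] [[ 0.63916793 -0.08377821  0.16563748]] [[ 0.62915664 -0.09760209  0.178     ]] [[ 0.6012604  -0.13612202  0.21244787]]
[290, 257] [[ 0.60657681 -0.08860388  0.16563748]] [[ 0.59720071 -0.10233371  0.178     ]] [[ 0.59770632 -0.10159333  0.17733335]]
[315, 318] [[ 0.5873312  -0.15578124  0.16563748]] [[ 0.57833019 -0.1682018   0.178     ]] [[ 0.58427392 -0.16        0.16983652]]
[[257.98833133 221.48495225]]
[[271.22014967 247.87305981]]
```

View pics/wrist2.png

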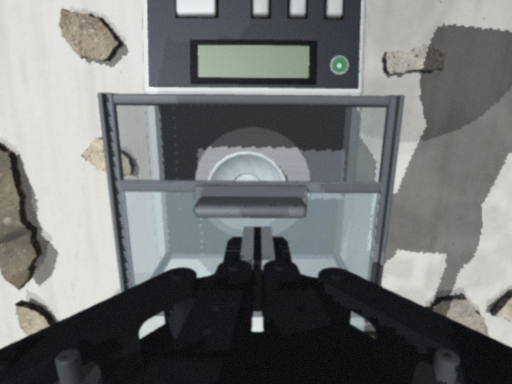

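View pics/top2.png

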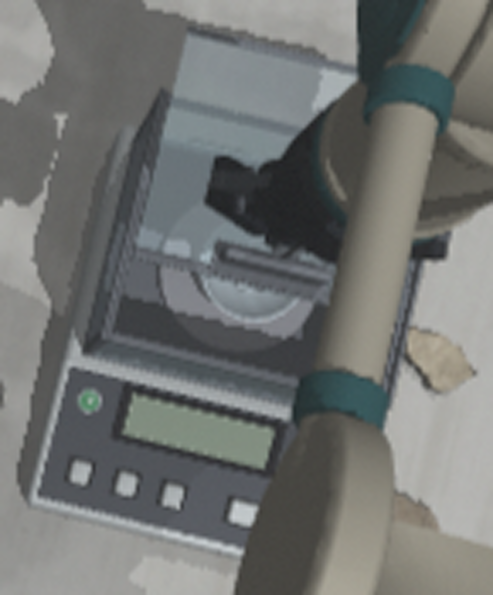

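Run:
```python
from h import *
d=cam("side");cv2.imwrite("pics/side2z.png",cv2.resize(d["img"][175:230,300:350],None,fx=10,fy=10,interpolation=0))
print((proj(d,[telemetry.get_state()["position"]])-[300,175])*10)
Z=[[dep(d,[(u,v)])[0] for u in range(316,334,2)] for v in range(186,216,2)]
for v,r in zip(range(186,216,2),Z): print(v,[f"{p[2]*1000:.0f}" for p in r])
w=cam("wrist")
for v in range(216,262,4): print(v,[dep(w,[(u,v)])[0].round(3).tolist() for u in (250,266)])
```

```text
[[239.09920409 320.43226095]]
186 ['-1', '4', '-0', '228', '232', '245', '252', '236', '800']
188 ['-3', '1', '-1', '222', '226', '231', '229', '230', '222']
190 ['155', '154', '156', '217', '221', '224', '222', '225', '155']
192 ['157', '154', '156', '212', '215', '219', '217', '218', '155']
194 ['153', '153', '155', '207', '208', '215', '213', '213', '156']
196 ['155', '155', '155', '156', '204', '201', '203', '203', '153']
198 ['153', '178', '155', '155', '155', '154', '154', '155', '156']
200 ['169', '178', '179', '156', '156', '155', '154', '154', '155']
202 ['165', '175', '179', '154', '155', '156', '155', '155', '156']
204 ['162', '170', '177', '178', '154', '154', '157', '155', '156']
206 ['159', '165', '177', '180', '153', '155', '155', '155', '154']
208 ['157', '163', '171', '180', '176', '152', '156', '153', '155']
210 ['157', '158', '166', '176', '181', '158', '153', '154', '156']
212 ['157', '159', '163', '174', '179', '176', '156', '153', '155']
214 ['155', '155', '157', '168', '175', '174', '155', '154', '154']
216 [[0.593, -0.127, 0.176], [0.596, -0.119, 0.176]]
220 [[0.604, -0.131, 0.153], [0.606, -0.121, 0.153]]
224 [[0.607, -0.131, 0.151], [0.609, -0.121, 0.153]]
228 [[0.589, -0.126, 0.206], [0.592, -0.119, 0.204]]
232 [[0.59, -0.126, 0.208], [0.591, -0.119, 0.211]]
236 [[0.589, -0.126, 0.214], [0.591, -0.119, 0.215]]
240 [[0.589, -0.125, 0.22], [0.591, -0.119, 0.218]]
244 [[0.589, -0.125, 0.223], [0.591, -0.119, 0.223]]
248 [[0.589, -0.125, 0.227], [0.591, -0.119, 0.226]]
252 [[0.589, -0.125, 0.23], [0.591, -0.119, 0.229]]
256 [[0.59, -0.125, 0.232], [0.591, -0.119, 0.234]]
260 [[0.59, -0.125, 0.236], [0.591, -0.119, 0.236]]
```

View pics/side2z.png

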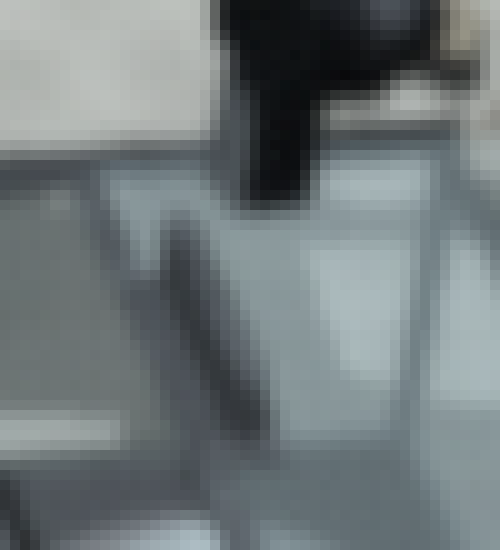

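Both cameras put the real end of the shut fingers at z≈0.204, though the reported TCP is 0.166. There was also no contact force where the tab should have been touched. The fingers are therefore about 38 mm shorter than the state says, and they are hovering above the tab. I'll back off behind it, then lower in careful steps while watching force and depth.

```bash
cat > tip.py <<'E'
from h import *
s=telemetry.get_state();w=cam("wrist");p=s["position"]
print("state",p.round(4),s["contact_force"].round(2))
# tip: lowest points of the finger column within wrist view
P=np.array([dep(w,[(u,v)])[0] for u in (249,251,265,267) for v in range(222,240)])
rel=P-p
print("front of tip by wrist: min z of points near finger",P[(np.abs(rel[:,2]-.038)<.02)][:,:].min(0).round(4))
d=cam("side"); q=[(u,v) for u in range(290,350) for v in range(150,240)]
P=dep(d,q); m=(np.hypot(P[:,0]-p[0],P[:,1]-p[1])<.03)&(P[:,2]>p[2]+.015)
m&=P[:,2]>.183
print("side: lowest finger z",np.sort(P[m][:,2])[:6].round(4))
E
python3 -m creep '{"slide":[[0.04,-0.01,0],[0.08,-0.02,0],[0.12,-0.03,0],[0.16,-0.04,0],[0.16,-0.04,-0.02],[0.16,-0.04,-0.04],[0.16,-0.04,-0.06],[0.16,-0.04,-0.07],[0.16,-0.04,-0.07]],"twist":[[0,0,0],[0,0,0],[0,0,0],[0,0,0],[0,0,0],[0,0,0],[0,0,0],[0,0,0],[0,0,0]],"fingers":[-1,-1,-1,-1,-1,-1,-1,-1,-1]}'
python3 tip.py
```

```text
clock: 5.35
position: [0.6251, -0.1307, 0.1548]
ee_rot: [-0.0, 0.122, 0.992, 0.0]
contact_force: [0.7, -0.1, -0.2]
width: 0.0001
state [ 0.6251 -0.1307  0.1548] [ 0.7  -0.06 -0.25]
front of tip by wrist: min z of points near finger [ 0.6124 -0.1321  0.1922]
side: lowest finger z [0.1899 0.1901 0.1914 0.1915 0.1917 0.192 ]
```

```bash
python3 -m creep '{"slide":[[0,0,-0.03],[0,0,-0.06],[0,0,-0.09],[0,0,-0.12],[0,0,-0.14],[0,0,-0.15],[0,0,-0.15]],"twist":[[0,0,0],[0,0,0],[0,0,0],[0,0,0],[0,0,0],[0,0,0],[0,0,0]],"fingers":[-1,-1,-1,-1,-1,-1,-1]}'
sed -i 's/m&=P.*/m\&=(P[:,2]>.159)\&(P[:,0]>.606)/' tip.py
python3 tip.py
python3 - <<'E'
from h import *
d=cam("side");cv2.imwrite("pics/side3.png",cv2.resize(d["img"][150:240,290:370],None,fx=6,fy=6,interpolation=2))
E
```

```text
clock: 6.15
position: [0.6254, -0.1308, 0.1323]
ee_rot: [-0.0, 0.123, 0.992, 0.0]
contact_force: [-0.1, 0.5, -0.6]
width: 0.0003
state [ 0.6254 -0.1308  0.1323] [-0.11  0.51 -0.56]
front of tip by wrist: min z of points near finger [ 0.6127 -0.134   0.1511]
side: lowest finger z [0.1593 0.1681 0.1689 0.1694 0.1703 0.1706]
```

View pics/side3.png

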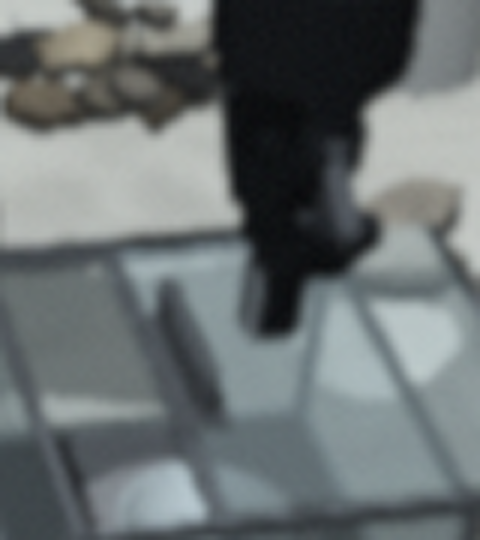

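```bash
python3 -m creep '{"slide":[[0,0,-0.01],[-0.03,0.007,-0.02],[-0.06,0.015,-0.02],[-0.08,0.02,-0.02],[-0.1,0.025,-0.02],[-0.12,0.03,-0.02],[-0.14,0.035,-0.02],[-0.16,0.04,-0.02],[-0.18,0.045,-0.02],[-0.2,0.05,-0.02],[-0.22,0.055,-0.02],[-0.24,0.06,-0.02],[-0.26,0.065,-0.02],[-0.26,0.065,-0.02]],"twist":[[0,0,0],[0,0,0],[0,0,0],[0,0,0],[0,0,0],[0,0,0],[0,0,0],[0,0,0],[0,0,0],[0,0,0],[0,0,0],[0,0,0],[0,0,0],[0,0,0]],"fingers":[-1,-1,-1,-1,-1,-1,-1,-1,-1,-1,-1,-1,-1,-1]}'
python3 - <<'E'
from h import *
d=cam("side");cv2.imwrite("pics/side4.png",cv2.resize(d["img"][150:300,230:400],None,fx=4,fy=4,interpolation=2))
d=cam("wrist");cv2.imwrite("pics/wrist4.png",d["img"])
E
```

```text
clock: 7.7
position: [0.5857, -0.1209, 0.1296]
ee_rot: [-0.001, 0.122, 0.992, 0.0]
contact_force: [0.4, 0.9, -0.6]
width: -0.0001
```

View pics/side4.png

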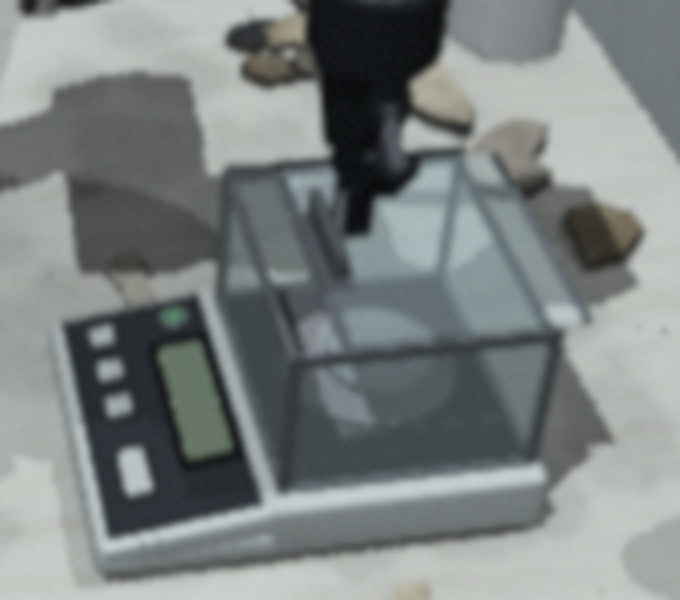

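View pics/wrist4.png

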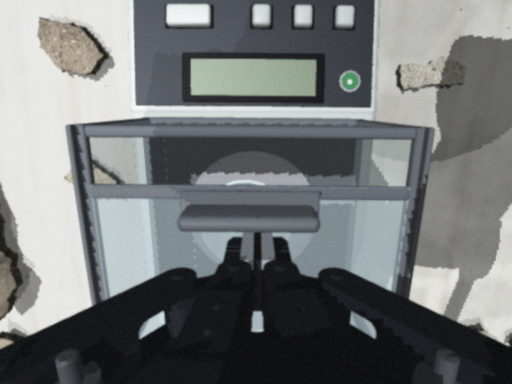

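The pane is moving: in the wrist view the tab is at (250,218), just ahead of the fingers. Its front edge is at row 190, and the shield's front frame is at row 131.

Run:
```python
from h import *
d=cam("wrist")
P=plane(d,[(250,190),(250,133),(250,127)],.154); b=np.array([.97,-.243,0]);print(P.round(4),P@b)
print(plane(d,[(250,208)],.178)@b, telemetry.get_state()["position"]@b)
```

```text
[[ 0.5596 -0.1187  0.154 ]
 [ 0.5324 -0.1117  0.154 ]
 [ 0.5297 -0.111   0.154 ]] [0.57166033 0.54355936 0.54074623]
[0.57324769] 0.5979209502766598
```

```bash
python3 -m creep '{"slide":[[-0.02,0.005,0],[-0.04,0.01,0],[-0.06,0.015,0],[-0.08,0.02,0],[-0.1,0.025,0],[-0.12,0.03,0],[-0.14,0.035,0],[-0.14,0.035,0]],"twist":[[0,0,0],[0,0,0],[0,0,0],[0,0,0],[0,0,0],[0,0,0],[0,0,0],[0,0,0]],"fingers":[-1,-1,-1,-1,-1,-1,-1,-1]}'
python3 -m creep '{"slide":[[-0.01,0.003,0],[-0.02,0.005,0],[-0.03,0.008,0],[-0.03,0.008,0]],"twist":[[0,0,0],[0,0,0],[0,0,0],[0,0,0]],"fingers":[-1,-1,-1,-1]}'
python3 - <<'E'
from h import *
d=cam("wrist");cv2.imwrite("pics/wrist5.png",d["img"])
E
```

```text
clock: 8.65
position: [0.5648, -0.1156, 0.1297]
ee_rot: [-0.0, 0.122, 0.992, 0.0]
contact_force: [1.0, -0.8, -0.3]
width: -0.0
clock: 9.05
position: [0.5609, -0.1145, 0.1297]
ee_rot: [-0.0, 0.122, 0.992, 0.0]
contact_force: [0.6, 0.4, -0.3]
width: -0.0005
```

View pics/wrist5.png

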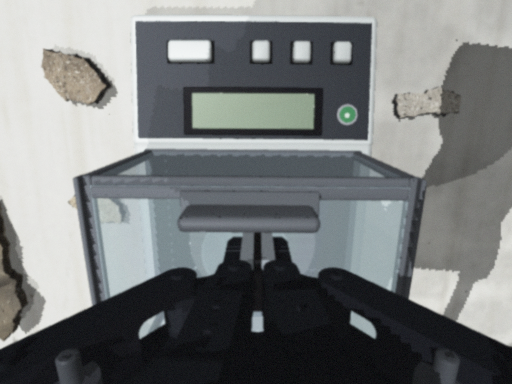

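The pane's front edge (row ~190) is nearly at the shield's front frame (row ~183), so I'll creep to the stop while watching the force.

```bash
for i in 1; do :; done; python3 -m creep '{"slide":[[-0.01,0.003,0],[-0.02,0.005,0],[-0.02,0.005,0]],"twist":[[0,0,0],[0,0,0],[0,0,0]],"fingers":[-1,-1,-1]}'
python3 -m creep '{"slide":[[-0.01,0.003,0],[-0.01,0.003,0]],"twist":[[0,0,0],[0,0,0]],"fingers":[-1,-1]}'
python3 -m creep '{"slide":[[-0.01,0.003,0],[-0.01,0.003,0]],"twist":[[0,0,0],[0,0,0]],"fingers":[-1,-1]}'
```

```text
clock: 9.4
position: [0.5611, -0.1146, 0.1299]
ee_rot: [0.003, 0.123, 0.992, -0.0]
contact_force: [7.0, -0.9, -4.5]
width: -0.0
clock: 9.6
position: [0.5612, -0.1146, 0.1299]
ee_rot: [0.005, 0.123, 0.992, -0.001]
contact_force: [9.7, -2.2, -6.5]
width: 0.0001
clock: 9.8
position: [0.5612, -0.1147, 0.13]
ee_rot: [0.006, 0.123, 0.992, -0.001]
contact_force: [12.4, -2.7, -8.4]
width: -0.0002
```

The tip has stalled with about 12 N building up, so the stop has been met. I'll back away, rise, and check.

```bash
python3 -m creep '{"slide":[[0.05,-0.012,0],[0.12,-0.03,0],[0.16,-0.04,0],[0.16,-0.04,0.2],[0.16,-0.04,0.4],[0.16,-0.04,0.6],[0.16,-0.04,0.6]],"twist":[[0,0,0],[0,0,0],[0,0,0],[0,0,0],[0,0,0],[0,0,0],[0,0,0]],"fingers":[-1,-1,-1,-1,-1,-1,-1]}'
python3 - <<'E'
from h import *
d=cam("side");cv2.imwrite("pics/side6.png",cv2.resize(d["img"][150:300,230:400],None,fx=4,fy=4,interpolation=2))
d=cam("wrist");cv2.imwrite("pics/wrist6.png",d["img"])
E
```

```text
clock: 10.5
position: [0.5816, -0.1197, 0.2243]
ee_rot: [0.004, 0.122, 0.992, -0.001]
contact_force: [0.4, -0.2, -0.8]
width: 0.0005
```

View pics/side6.png

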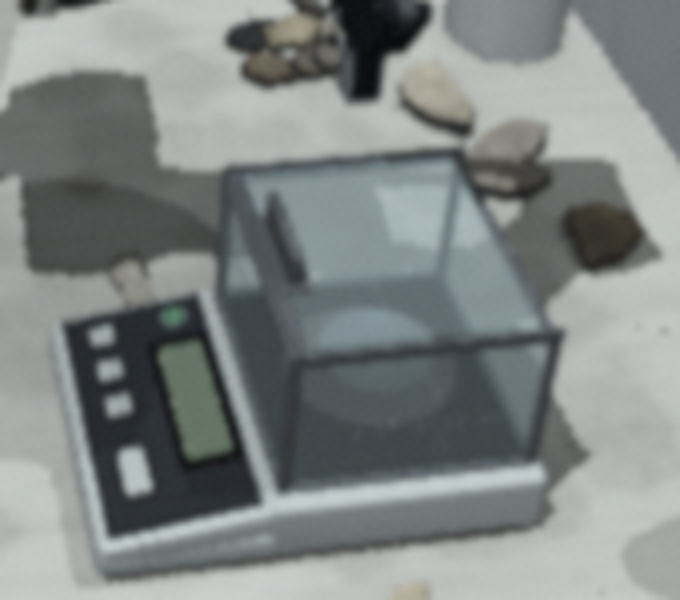

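View pics/wrist6.png

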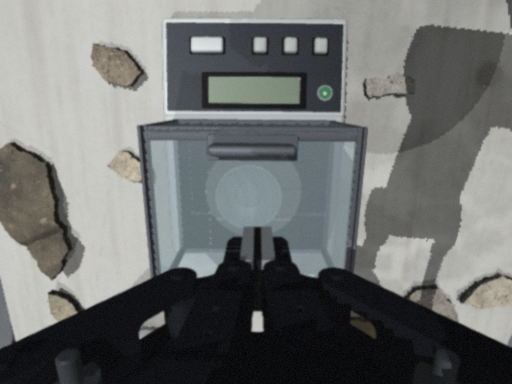

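The pane is shut: there is no overhang at the rear, and the tab sits at the front, at (250,148) in the wrist view. Now I'll move over the tare key.

```bash
python3 -m creep '{"slide":[[-0.2,-0.03,0],[-0.45,-0.06,0],[-0.7,-0.09,0],[-0.9,-0.11,0],[-0.96,-0.12,0],[-0.96,-0.12,0]],"twist":[[0,0,0],[0,0,0],[0,0,0],[0,0,0],[0,0,0],[0,0,0]],"fingers":[-1,-1,-1,-1,-1,-1]}'
python3 -m creep '{"slide":[[0,0,-0.3],[0,0,-0.6],[0,0,-0.9],[0,0,-1],[0,0,-1]],"twist":[[0,0,0],[0,0,0],[0,0,0],[0,0,0],[0,0,0]],"fingers":[-1,-1,-1,-1,-1]}'
python3 - <<'E'
from h import *
d=cam("side");cv2.imwrite("pics/side7.png",cv2.resize(d["img"][150:300,230:400],None,fx=4,fy=4,interpolation=2))
s=telemetry.get_state();p=s["position"];print(p,s["qpos"].round(2),(proj(d,[p,p+[0,0,.0365]])-[230,150])*4)
q=[(u,v) for u in range(230,330) for v in range(180,290)]
P=dep(d,q); m=(np.hypot(P[:,0]-p[0],P[:,1]-p[1])<.035)&(P[:,2]>.056)
Q=P[m];Q=Q[np.argsort(Q[:,2])];print(Q[:12].round(4))
d=cam("wrist");cv2.imwrite("pics/wrist7.png",d["img"])
for v in range(210,250,3): print(v,dep(d,[(250,v),(266,v)]).round(3).tolist())
E
```

```text
clock: 11.2
position: [0.4339, -0.1367, 0.2189]
ee_rot: [-0.001, 0.123, 0.992, 0.0]
contact_force: [-0.2, -0.5, 0.1]
width: -0.0
clock: 11.7
position: [0.4341, -0.1358, 0.0665]
ee_rot: [-0.003, 0.122, 0.992, 0.001]
contact_force: [-0.3, -0.5, 1.0]
width: -0.0002
[ 0.43560984 -0.13660126  0.06825949] [-0.46  0.22  1.94  0.    0.98 -1.78] [[120.79252077 440.84569149]
 [122.03969473 394.99045768]]
[[ 0.4415 -0.1427  0.104 ]
 [ 0.4391 -0.1425  0.1047]
 [ 0.4444 -0.1418  0.1053]
 [ 0.426  -0.1386  0.1063]
 [ 0.4233 -0.1392  0.1078]
 [ 0.4262 -0.138   0.1087]
 [ 0.4242 -0.1371  0.1088]
 [ 0.4244 -0.1309  0.1094]
 [ 0.4438 -0.1429  0.1096]
 [ 0.4306 -0.1447  0.1099]
 [ 0.4346 -0.1467  0.1102]
 [ 0.4283 -0.1444  0.1105]]
210 [[0.436, -0.142, 0.042], [0.438, -0.131, 0.044]]
213 [[0.437, -0.143, 0.043], [0.44, -0.132, 0.042]]
216 [[0.439, -0.143, 0.043], [0.442, -0.133, 0.042]]
219 [[0.441, -0.144, 0.044], [0.444, -0.133, 0.043]]
222 [[0.443, -0.144, 0.044], [0.446, -0.133, 0.044]]
225 [[0.445, -0.144, 0.044], [0.448, -0.134, 0.045]]
228 [[0.424, -0.138, 0.107], [0.425, -0.13, 0.108]]
231 [[0.423, -0.137, 0.112], [0.425, -0.13, 0.112]]
234 [[0.423, -0.137, 0.115], [0.425, -0.131, 0.115]]
237 [[0.424, -0.137, 0.117], [0.425, -0.131, 0.119]]
240 [[0.423, -0.137, 0.122], [0.425, -0.131, 0.122]]
243 [[0.423, -0.137, 0.124], [0.425, -0.131, 0.123]]
246 [[0.424, -0.137, 0.127], [0.425, -0.131, 0.126]]
249 [[0.424, -0.137, 0.129], [0.425, -0.131, 0.13]]
```

View pics/side7.png

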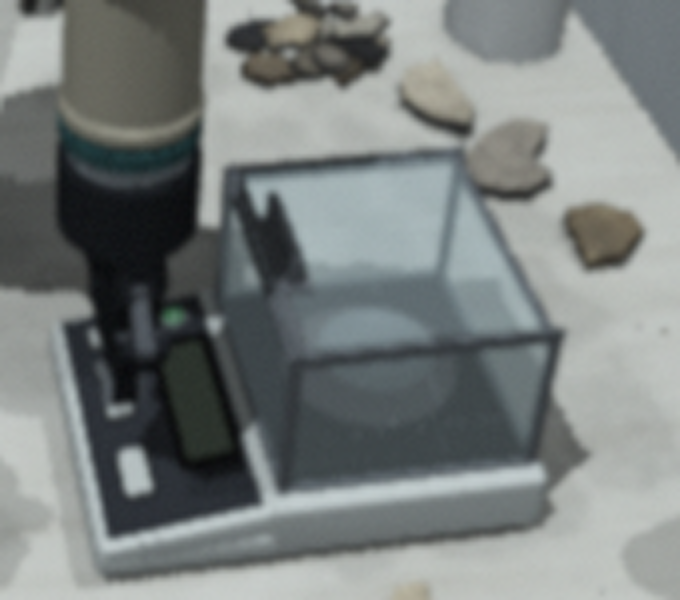

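View pics/wrist7.png

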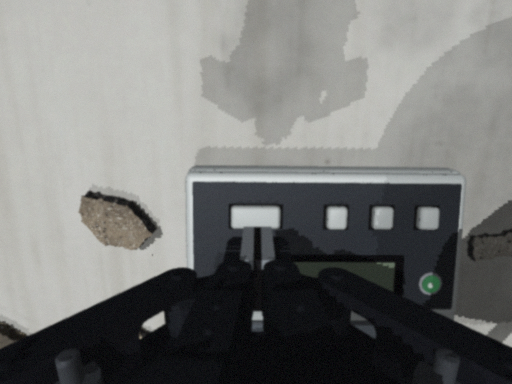

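The tare key is at (256,217) in the wrist view, right under the tip, and the real tip is at z≈0.104. I'll go down to about 8 mm above the key.

```bash
python3 -m creep '{"slide":[[0.013,-0.003,-0.12],[0.013,-0.003,-0.24],[0.013,-0.003,-0.32],[0.013,-0.003,-0.34],[0.013,-0.003,-0.34],[0.013,-0.003,-0.34]],"twist":[[0,0,0],[0,0,0],[0,0,0],[0,0,0],[0,0,0],[0,0,0]],"fingers":[-1,-1,-1,-1,-1,-1]}'
python3 - <<'E'
from h import *
d=cam("side");cv2.imwrite("pics/side8.png",cv2.resize(d["img"][210:300,230:320],None,fx=6,fy=6,interpolation=2))
d=cam("wrist");cv2.imwrite("pics/wrist8.png",d["img"])
s=telemetry.get_state();print(s["position"],s["contact_force"],s["ee_rot"])
for v in (228,231,234): print(v,dep(d,[(250,v),(266,v)]).round(3).tolist())
E
```

```text
clock: 12.4
position: [0.4384, -0.1379, 0.0198]
ee_rot: [0.001, 0.122, 0.992, -0.0]
contact_force: [-0.5, 0.2, 0.2]
width: -0.0001
[ 0.43803093 -0.13783783  0.01963067] [-0.41538048 -0.70427577 -0.58638497] [ 1.14510129e-03  1.22468972e-01  9.92471626e-01 -3.34179563e-04]
228 [[0.425, -0.139, 0.06], [0.428, -0.131, 0.059]]
231 [[0.426, -0.139, 0.062], [0.428, -0.132, 0.062]]
234 [[0.426, -0.139, 0.066], [0.427, -0.132, 0.067]]
```

View pics/side8.png

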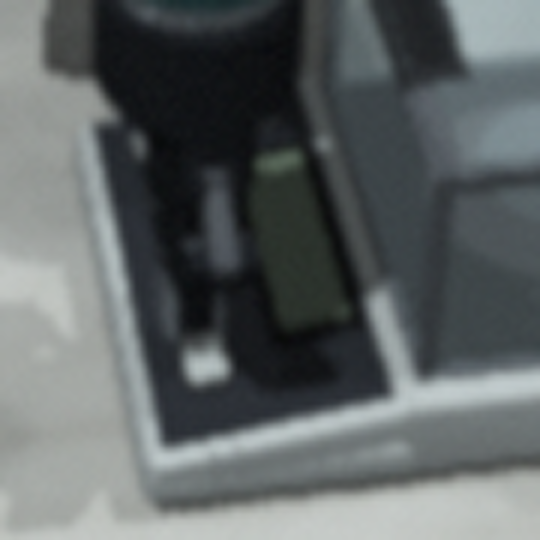

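View pics/wrist8.png

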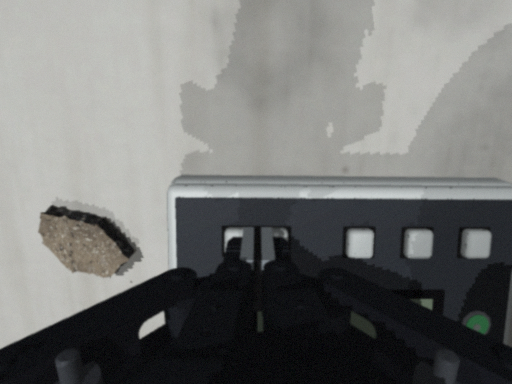

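The tip is over the tare key, with about 12 mm to go. I'll press in small steps.

```bash
python3 -m creep '{"slide":[[0,0,-0.02],[0,0,-0.04],[0,0,-0.06],[0,0,-0.06]],"twist":[[0,0,0],[0,0,0],[0,0,0],[0,0,0]],"fingers":[-1,-1,-1,-1]}'
python3 -m creep '{"slide":[[0,0,-0.01],[0,0,-0.01]],"twist":[[0,0,0],[0,0,0]],"fingers":[-1,-1]}'
python3 -m creep '{"slide":[[0,0,-0.01],[0,0,-0.01]],"twist":[[0,0,0],[0,0,0]],"fingers":[-1,-1]}'
```

```text
clock: 12.9
position: [0.4372, -0.1374, 0.0094]
ee_rot: [0.0, 0.123, 0.992, 0.0]
contact_force: [0.8, 0.2, -0.0]
width: 0.0001
clock: 13.1
position: [0.4373, -0.1375, 0.0082]
ee_rot: [0.0, 0.123, 0.992, 0.0]
contact_force: [0.7, -0.4, 2.1]
width: 0.0001
clock: 13.3
position: [0.4375, -0.1376, 0.0068]
ee_rot: [0.0, 0.123, 0.992, -0.0]
contact_force: [0.4, 0.5, 3.6]
width: 0.0002
```

```bash
python3 -m creep '{"slide":[[0,0,-0.01],[0,0,-0.01]],"twist":[[0,0,0],[0,0,0]],"fingers":[-1,-1]}'
python3 -m creep '{"slide":[[0,0,-0.01],[0,0,-0.01]],"twist":[[0,0,0],[0,0,0]],"fingers":[-1,-1]}'
```

```text
clock: 13.5
position: [0.4377, -0.1376, 0.0062]
ee_rot: [0.001, 0.122, 0.992, -0.0]
contact_force: [-1.2, 2.1, 11.5]
width: -0.0001
clock: 13.7
position: [0.4378, -0.1377, 0.0057]
ee_rot: [0.001, 0.122, 0.992, -0.0]
contact_force: [-3.6, 2.1, 21.3]
width: -0.0005
```

The force followed the spring (2.1 N, then 3.6 N) and rose steeply after about 4 mm, so the key is fully down. I'll release it and withdraw.

```bash
python3 -m creep '{"slide":[[0,0,0.03],[0,0,0.06],[0,0,0.1],[0,0,0.2],[0,0,0.4],[0,0,0.7],[0,0,1],[0,0,1]],"twist":[[0,0,0],[0,0,0],[0,0,0],[0,0,0],[0,0,0],[0,0,0],[0,0,0],[0,0,0]],"fingers":[-1,-1,-1,-1,-1,-1,-1,-1]}'
python3 -m creep '{"slide":[[0,0.1,0.3],[0,0.3,0.6],[0,0.6,0.8],[0,0.9,0.8],[0,1,0.8]],"twist":[[0,0,0],[0,0,0],[0,0,0],[0,0,0],[0,0,0]],"fingers":[-1,-1,-1,-1,-1]}'
python3 -m creep '{"slide":[[0,0.3,0],[0,0.6,0],[0,0.9,0],[0,1,0],[0,1,0]],"twist":[[0,0,0],[0,0,0],[0,0,0],[0,0,0],[0,0,0]],"fingers":[-1,-1,-1,-1,-1]}'
python3 - <<'E'
from h import *
d=cam("side");cv2.imwrite("pics/side9.png",cv2.resize(d["img"][150:340,230:430],None,fx=3.1,fy=3.1,interpolation=2))
d=cam("top");cv2.imwrite("pics/top9.png",d["img"])
E
```

```text
clock: 14.5
position: [0.4408, -0.1393, 0.1592]
ee_rot: [0.006, 0.122, 0.992, -0.002]
contact_force: [1.2, -0.3, 0.5]
width: 0.0001
clock: 15.0
position: [0.4367, 0.0162, 0.2745]
ee_rot: [0.001, 0.121, 0.993, 0.001]
contact_force: [0.4, -1.1, -1.1]
width: 0.0
clock: 15.5
position: [0.4362, 0.1645, 0.2725]
ee_rot: [-0.001, 0.121, 0.993, -0.0]
contact_force: [0.6, -0.8, -0.1]
width: -0.0002
```

View pics/side9.png

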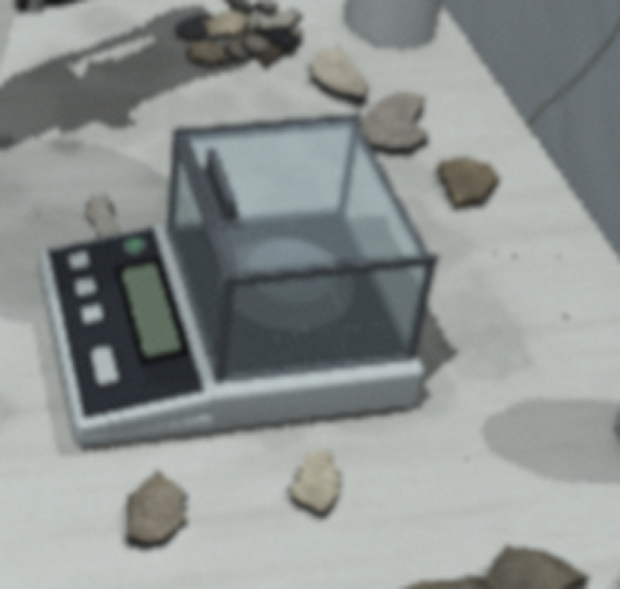

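View pics/top9.png

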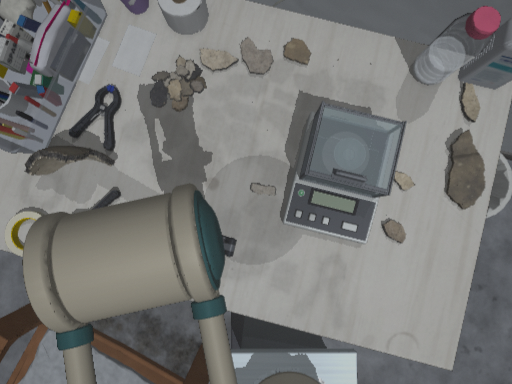

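The pane is shut and flush, with its tab at (348,175) in the top view. The keys, sherds and dish look unmoved, and the hand is clear of everything.

Run:
```python
from h import *
import pickle
a=pickle.load(open("top0.pkl","rb"));d=cam("top")
for u in [(298,214),(312,217),(325,221),(346,226),(349,227),(352,227)]: print(u,dep(a,[u])[0,2].round(4),dep(d,[u])[0,2].round(4))
from rig import order
print(order.sign_off())
```

```text
(298, 214) 0.0466 0.0476
(312, 217) 0.0473 0.9657
(325, 221) 0.0466 0.0473
(346, 226) 0.0491 0.0478
(349, 227) 0.0437 0.0444
(352, 227) 0.0466 0.0464
the job is handed in; nothing more can be done
None
```

I shut the roof pane by its tab, then pressed the tare key right down and let it come up. I then withdrew the hand and handed the job in at about 15.7 s.

- **Roof pane:** I pushed the tab with the shut fingertips until the pane met its stop, at about 12 N. The pictures afterwards show the pane flush with the shield, with nothing overhanging at the back.
- **Tare key:** The force followed the key's spring over about 4 mm, then rose steeply at the stop. My last step went past that point and reached about 21 N, firmer than "lightly" suggests but under the 40 N limit. Depth readings on the tare key before and after agree to about 1 mm, so it came back up.
- **Left alone:** In the last pictures the three small keys, the dish and the sherds look unmoved. Two of the small keys also read the same height as before; the second key from the left gave no valid depth reading at the end, so I have only the picture for it.
- **Disagreement found:** The cameras showed the real fingertips about 37 mm higher than the reported tool position. The first push therefore passed over the tab without touching it, and I corrected for this from then on.

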